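# Sweep loose bottle caps into the catch tray

### The arm

A 7-joint arm with a two-finger parallel gripper is mounted at the origin on the work surface. World frame = base frame: x ahead of the robot, y to its left, z up, the work surface at z = 0. Lengths are in m, angles in rad, forces in N, time in s.
With the tool pointing down it reaches from about 0.425 to 0.95 m from the base axis. Payload 16.7 kg.
Tool frame: the origin (TCP) lies at the very end of the fingers, on their centre line; the grasp point (between the pads) lies 19 mm behind it; z points along the fingers, y is the line along which they close (so a half turn about z gives the same grasp; the last joint's range is limited). The gripper opens to 94 mm and grips with 3 to 60 N. Pads are 16 mm wide; open, the fingers measure 119 mm over their backs; the gripper's body (75 mm by 177 mm) begins 78 mm behind the grasp point.
Start: joints at [-1.274, 0.426, 0.074, 1.606, -0.034, 1.111, -0.067], TCP at [0.292, 0.609, 0.205] pointing down, gripper open.
Joint ranges: [-2.85, 2.85], [-0.5, 2.14], [-1.23, 1.37], [0.21, 2.46], [-1.02, 4.16], [0.16, 2.05], [-2.73, 2.73]. Speed limits (rad/s): [1.89, 1.89, 2.39, 2.39, 3.01, 3.01, 3.01].

### API

Orientations are given as [roll, pitch, yaw] about the fixed x, y, z axes, in that order (R = Rz(yaw) Ry(pitch) Rx(roll)).
In Python, from cell import ctrl gives the robot as it stands.
- The arm moves only by the tool carry_out, never from a script. Its argument "deltas" is a list of rows, each a list of 3 entries, a list of its own where there are three numbers: the turn, a rotation vector about the world's x, y, z in rad, then the shift along the world's x, y, z in mm, then the opening, from 0 (shut) to 1 (fully open). In form: [[[wx, wy, wz], [x, y, z], fingers], ...]. A call has 1 to 12 rows; each row shifts and turns the commanded pose from where the row before left it; what a row does not reach is not made up. A row lasts 1/12 s, in which the tool goes at most 41.7 mm and 7.16 degrees, less where a joint would pass 70% of its speed; a pose out of reach is approached as far as the arm can. A call with a gripper value outside its range is refused whole. The fingers move at their own pace and stop on an object; "force" is the grip in N (left out, the last holds). Time passes only in rows, so rows that do not move let the fingers close. It gives the time, the measured TCP pose, the force, the opening and the grip force at its end, in the units of the state.
- ctrl.state(): the state, without advancing time (a new reading comes with each control period).
- ctrl.capture(name): name is "scene" or "top" or "wrist"; returns a dict with "color" (400x640x3 uint8, red, green, blue), "range_z" (400x640 float32, m along the optical axis (not along the pixel's ray), 0 where there is no reading), "mtx" (3x3 intrinsics, pixels), "R" (3x3) and "t" (3): a world point X has camera coordinates R X + t. Camera axes: x right, y down, z forward; pixel columns grow to the right and rows downward; lengths in m; the calibration is good to about 2 mm. A picture is of the moment at which its call begins.
- ctrl.close_job(): hands the job in; it is judged then, once.
The state is a dict: "t": time; "joints": joint angles; "dq": joint speeds; "tau": joint torques, N m; "position": TCP position; "tcp_rot": TCP orientation; "force": force on the tool from outside, world axes, zero at the start; "moment": the same for the moment, N m; "opening": opening from 0.0 (shut) to 1.0 (fully open); "gripper_force": force on a finger pad.
Only numpy, scipy, OpenCV 4.12 (cv2) and the standard library are available. Lean on these libraries where they do the work, as an engineer would, in place of code of your own. Each camera call takes 0.05 s, during which the arm holds its last target. There are 200 camera calls.

### The job

Clear the white sweeping board on the lab bench: with the fingertips, sweep the three red bottle caps along the board and over its open end so that all three end up down in the catch tray. Push them only, without picking them up, and leave the small amber vial on the board, the steel funnel and the green reagent bottle standing where they are.

Things in the scene. Friction and masses are not known exactly. Their poses are not given: they have to be found in the camera images.
- board: fixed white board with blue rims, a catch tray built on to its +y end. Origin on the bench, z up, y towards the tray (within 13 degrees of world +y). White top: 45 mm above the bench, x -107 to +107, y -134 to +100 mm. Rims 6 mm thick, top 59 mm above the bench, centred at x = -110 and +110 mm (both long sides, along board and tray) and y = -137 mm (back end); no rim at y = +100 mm
- edge (a point): middle of the open, rimless edge where the white top ends (board y = +100 mm), at the level of the white top, 45 mm above the bench; caps pushed over it drop into the catch tray
- tray (a point): middle of the grey inner floor of the catch tray, 5 mm above the bench. The tray is part of the board and spans board x -107 to +107 mm, y +100 to +224 mm; its outer walls are 6 mm thick and as high as the rims (59 mm above the bench)
- cap_a_center (a point): red ribbed screw cap, a solid disc 32 mm in diameter and 16 mm high (10 to 22 g), lying flat and free to slide on the white board at the start; this point is the middle of the cap, 8 mm above its underside
- cap_b_center (a point): red ribbed screw cap, a solid disc 32 mm in diameter and 16 mm high (10 to 22 g), lying flat and free to slide on the white board at the start; this point is the middle of the cap, 8 mm above its underside
- cap_c_center (a point): red ribbed screw cap, a solid disc 32 mm in diameter and 16 mm high (10 to 22 g), lying flat and free to slide on the white board at the start; this point is the middle of the cap, 8 mm above its underside
- vial: bystander: amber glass vial with a black stopper, 30 mm in diameter and 48 mm high, standing on the white board among the caps, in its own lane: its centre is at least 39 mm to the side (across the board) of every cap's at the start; origin at the centre of its underside
- funnel: bystander: steel funnel standing mouth down on the bench beyond the board's back end, 100 mm across the mouth, 115 mm high; origin at the centre of its underside
- reagent: bystander: green glass reagent bottle with a white cap and paper label, 64 mm in diameter, 140 mm high, standing on the bench beyond the catch tray; origin at the centre of its underside

How it is judged:
By the outcome, as a careful person would: the job done as asked, in the order asked, and still so for the second after the job is handed in, with the robot touching nothing.
It also fails if it takes over 48 s, if anything falls off the work surface, if the arm or the gripper's body presses on something with over 40 N, if the wrist force passes 120 N, or if a joint passes its speed limit or range.

## Working session

There is one attempt and no reset: what is moved stays moved. The work goes in short steps, Python scripts to look and compute and a tool call to move; the robot and the scene stay as the last step left them, time stands still between calls to the robot, and variables do not carry over. Pictures are saved under pics/ and viewed, at most 10 in all, crops included, and the job is handed in when it is done.

Besides the shell and the picture viewer there is one more tool, called after "Emit:" as name(argument=value, ...), one argument or row to a line, values as JSON. carry_out: Moves the arm, as the interface text tells. Its arguments: {"type":"object","properties":{"deltas":{"type":"array"},"force":{"type":"number"}},"required":["deltas"]}

```bash
mkdir -p pics; cat > h.py <<'E'
import numpy as np, cv2
from cell import ctrl
def cast(c,u,v,z):
    d=c["R"].T@np.linalg.inv(c["mtx"])@np.array([u,v,1.]); o=-c["R"].T@c["t"]
    return o+d*(z-o[2])/d[2]
def save(c,n): cv2.imwrite("pics/"+n,c["color"][:,:,::-1])
def blobs(c,lo,hi,z,amin=40,lo2=None,hi2=None):
    h=cv2.cvtColor(c["color"],cv2.COLOR_RGB2HSV); m=cv2.inRange(h,lo,hi)
    if lo2: m|=cv2.inRange(h,lo2,hi2)
    n,l,s,ce=cv2.connectedComponentsWithStats(m)
    return [(s[i,4],ce[i].round(1),cast(c,*ce[i],z).round(4)) for i in range(1,n) if s[i,4]>amin]
E
python3 - <<'E'
from h import *
s=ctrl.state(); print(s["t"],s["position"],s["tcp_rot"])
for n in("top","scene"):
    c=ctrl.capture(n); save(c,n+"0.png"); print(n,(-c["R"].T@c["t"]).round(3))
    print("red",blobs(c,(0,130,60),(7,255,255),.061,40,(172,130,60),(180,255,255)))
    print("blue",blobs(c,(100,120,50),(130,255,255),.059,200))
    if n=="top":
        h=cv2.cvtColor(c["color"],cv2.COLOR_RGB2HSV); m=cv2.inRange(h,(100,120,50),(130,255,255))
        p=np.argwhere(m)[:,::-1]; r=cv2.minAreaRect(p.astype(np.float32)); 
        print([cast(c,*q,.059).round(4) for q in cv2.boxPoints(r)])
E
```

```text
0.0 [0.29150439 0.60832172 0.20477582] [-3.14031616e+00  9.92867899e-05  2.69476960e+00]
top [ 0.298 -0.019  1.395]
red [(np.int32(63), array([350.7, 189.7]), array([ 0.6018, -0.1172,  0.061 ])), (np.int32(66), array([339., 203.]), array([ 0.5598, -0.0795,  0.061 ])), (np.int32(66), array([354.1, 221.1]), array([ 0.5017, -0.1249,  0.061 ]))]
blue []
[array([0.6815, 0.1868, 0.059 ]), array([ 0.7759, -0.9169,  0.059 ]), array([ 0.458, -0.901,  0.059]), array([0.3715, 0.1529, 0.059 ])]
scene [ 1.057 -0.464  1.183]
red [(np.int32(100), array([279.8, 210. ]), array([ 0.5053, -0.1301,  0.061 ])), (np.int32(103), array([306. , 213.8]), array([ 0.5631, -0.0846,  0.061 ])), (np.int32(107), array([305.8, 231.9]), array([ 0.6044, -0.1214,  0.061 ]))]
blue [(np.int32(5793), array([92. , 69.3]), array([-0.3406, -0.2499,  0.059 ])), (np.int32(1927), array([331.6, 196.9]), array([0.5697, 0.005 , 0.059 ])), (np.int32(376), array([118.8, 377.7]), array([ 0.5957, -0.6851,  0.059 ]))]
```

```bash
python3 - <<'E'
from h import *
for n in("top","scene"):
    im=cv2.imread(f"pics/{n}0.png")
    im=im[130:290,230:390] if n=="top" else im[110:310,200:440]
    cv2.imwrite(f"pics/{n}0c.png",cv2.resize(im,None,fx=3.3 if n=="scene" else 3.7,fy=3 if n=="scene" else 3.7,interpolation=cv2.INTER_CUBIC))
E
```

```text
(no output)
```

View pics/top0c.png

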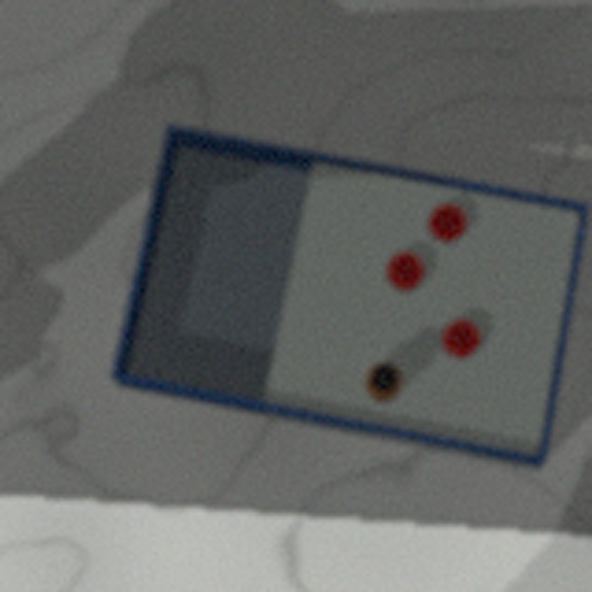

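View pics/scene0c.png

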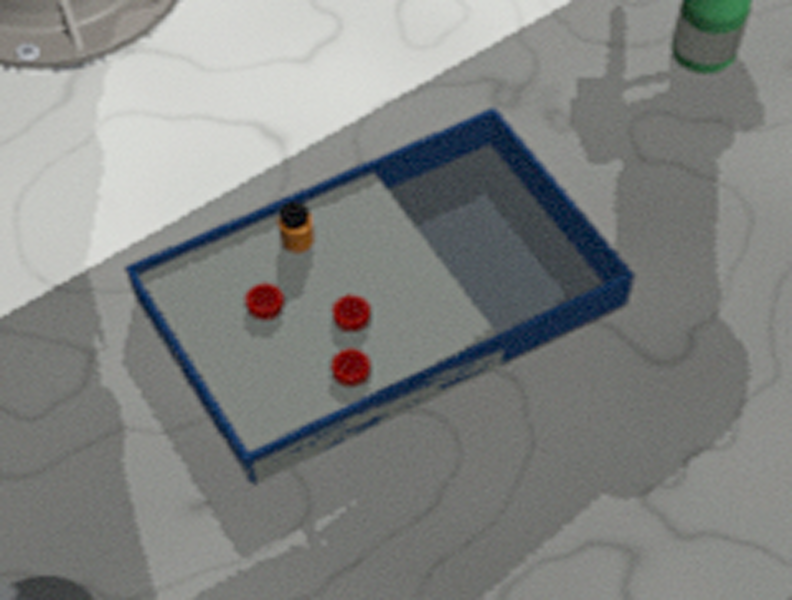

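The top view shows the board's outer corners at crop pixels (170,128), (585,206), (543,462) and (118,378). The vial is at (385,378), the caps are at (447,222), (405,270) and (461,338), and the tray is on the left (+y).

```bash
cat >> h.py <<'E'
def frame(c):
    q=[(170,128),(585,206),(543,462),(118,378)]
    P=np.array([cast(c,230+(u+.5)/3.7-.5,130+(v+.5)/3.7-.5,.059)[:2] for u,v in q])
    y=(P[0]-P[1])+(P[3]-P[2]); y/=np.linalg.norm(y); x=np.array([y[1],-y[0]])
    o=P.mean(0)-y*.045   # outer box y -140..230
    return P,o,x,y
E
python3 - <<'E'
from h import *
c=ctrl.capture("top"); P,o,x,y=frame(c)
print(P.round(4),np.linalg.norm(P-np.roll(P,-1,0),axis=1).round(4)); print("o",o,"yaw",np.arctan2(-x[0]*0+x[1],x[0]))
v=cast(c,230+385/3.7,130+378/3.7,.093)
for n,p in [("c1",(.603,-.119)),("c2",(.561,-.082)),("c3",(.503,-.127)),("vial",v[:2])]:
    d=np.array(p)-o; print(n,p,"board",d@x,d@y)
s=ctrl.capture("scene"); print("green top",blobs(c,(45,80,30),(85,255,255),.1,20),blobs(s,(45,80,30),(85,255,255),.07,20))
E
```

```text
[[ 0.6899  0.12  ]
 [ 0.6146 -0.2349]
 [ 0.3977 -0.1899]
 [ 0.4734  0.1626]] [0.3628 0.2215 0.3605 0.2207]
o [ 0.53450683 -0.07955892] yaw -0.21021068760526482
c1 (0.603, -0.119) board 0.07521544326027108 -0.024280672498950596
c2 (0.561, -0.082) board 0.026419350084316985 0.0031408754289764577
c3 (0.503, -0.127) board -0.02091392641608978 -0.05297116370467157
vial [ 0.46420618 -0.06081061] board -0.07266524966500484 0.0036662434973309794
green top [(np.int32(226), array([184.8, 215.6]), array([0.5211, 0.3899, 0.1   ])), (np.int32(74), array([ 20.6, 270.1]), array([0.3656, 0.8687, 0.1   ])), (np.int32(1220), array([624. , 367.3]), array([ 0.0679, -0.8672,  0.1   ])), (np.int32(523), array([ 11.2, 387.2]), array([0.0408, 0.8553, 0.1   ]))] [(np.int32(806), array([30.5,  9.3]), array([-0.7592, -0.2697,  0.07  ])), (np.int32(1111), array([465.2,  13. ]), array([0.3327, 0.8768, 0.07  ])), (np.int32(300), array([416.6, 111.3]), array([0.5253, 0.405 , 0.07  ])), (np.int32(36), array([412.8, 131.4]), array([0.5705, 0.3376, 0.07  ]))]
```

Emit:
carry_out(
  deltas=[
    [[0, 0, 0], [6, -16, 0], 0.2],
    [[0, 0, -0.11], [12, -32, 0], 0.2],
    [[0, 0, -0.11], [12, -32, 0], 0.2],
    [[0, 0, -0.11], [12, -32, 0], 0.2],
    [[0, 0, -0.11], [12, -32, 0], 0.2],
    [[0, 0, -0.11], [12, -32, 0], 0.2],
    [[0, 0, -0.11], [12, -32, 0], 0.2],
    [[0, 0, -0.11], [12, -32, 0], 0.2],
    [[0, 0, -0.11], [12, -32, 0], 0.2],
    [[0, 0, -0.11], [12, -32, 0], 0.2],
    [[0, 0, -0.11], [12, -32, 0], 0.2],
    [[0, 0, -0.11], [12, -32, 0], 0.2],
  ],
)

```text
t: 1.2
position: [0.4299, 0.2391, 0.2056]
tcp_rot: [-3.142, -0.0, 1.479]
force: [0.3, -0.1, 0.6]
opening: 0.21
gripper_force: 0.0
```

Emit:
carry_out(
  deltas=[
    [[0, 0, -0.11], [13, -32, 0], 0.2],
    [[0, 0, -0.014], [13, -32, 0], 0.2],
    [[0, 0, 0], [13, -32, 0], 0.2],
    [[0, 0, 0], [13, -32, 0], 0.2],
    [[0, 0, 0], [13, -32, 0], 0.2],
    [[0, 0, 0], [13, -32, 0], 0.2],
    [[0, 0, 0], [13, -32, 0], 0.2],
    [[0, 0, 0], [13, -32, 0], 0.2],
    [[0, 0, 0], [13, -32, 0], 0.2],
    [[0, 0, 0], [13, -32, 0], 0.2],
    [[0, 0, 0], [13, -32, 0], 0.2],
    [[0, 0, 0], [13, -32, 0], 0.2],
  ],
)

```text
t: 2.2
position: [0.586, -0.1448, 0.2054]
tcp_rot: [-3.141, -0.0, 1.361]
force: [0.4, 0.6, 1.1]
opening: 0.203
gripper_force: 0.0
```

```bash
python3 - <<'E'
from h import *
s=ctrl.state(); print(s["t"],s["position"],s["tcp_rot"],s["opening"])
c=ctrl.capture("wrist"); save(c,"w1.png")
print("red",blobs(c,(0,130,60),(7,255,255),.061,100,(172,130,60),(180,255,255)))
E
```

```text
2.2 [ 0.5859895  -0.14482295  0.20536519] [-3.14139539e+00 -2.04806591e-04  1.36110729e+00] 0.20261236049369832
red [(np.int32(884), array([271.4, 129.5]), array([ 0.5608, -0.0818,  0.061 ])), (np.int32(840), array([321. , 157.8]), array([ 0.6017, -0.1181,  0.061 ])), (np.int32(864), array([225.6, 186.6]), array([ 0.5033, -0.1264,  0.061 ]))]
```

View pics/w1.png

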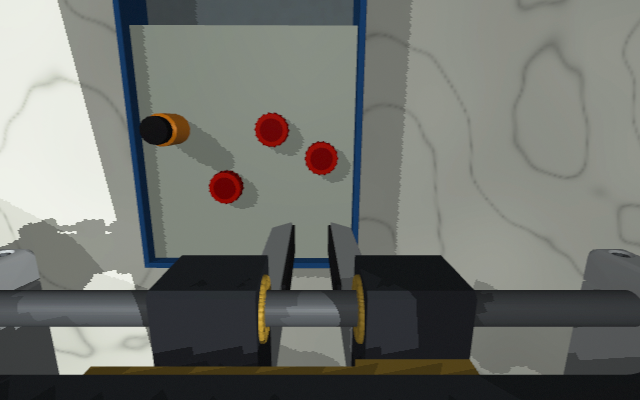

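The wrist view confirms the caps at (271,130), (321,158) and (226,187). The vial stands at (165,130), and the open edge runs from (131,25) to (357,25).

```bash
python3 - <<'E'
from h import *
c=ctrl.capture("wrist")
for n,u,v,z in[("eL",131,25,.045),("eR",357,25,.045),("bR top in",355,259,.059),("bL",152,259,.059),("rimR far",361,3,.059),("vialtop",157,130,.093),("vialbot",172,130,.06)]: print(n,cast(c,u,v,z).round(4))
E
```

```text
eL [0.4553 0.032  0.045 ]
eR [ 0.6618 -0.0129  0.045 ]
bR top in [ 0.6162 -0.2379  0.059 ]
bL [ 0.4071 -0.1919  0.059 ]
rimR far [0.666  0.0009 0.059 ]
vialtop [ 0.4699 -0.068   0.093 ]
vialbot [ 0.4691 -0.069   0.06  ]
```

Emit:
carry_out(
  deltas=[
    [[0, 0, 0], [4, -5, -20], 0.2],
    [[0, 0, 0], [4, -6, -35], 0.2],
    [[0, 0, 0], [0, 0, -35], 0.2],
    [[0, 0, 0], [0, 0, -30], 0.2],
    [[0, 0, 0], [0, 0, -20], 0.2],
    [[0, 0, 0], [0, 0, -10], 0.2],
    [[0, 0, 0], [0, 0, -4], 0.2],
    [[0, 0, 0], [0, 0, 0], 0.2],
    [[0, 0, 0], [0, 0, 0], 0.2],
  ],
)

```text
t: 3.05
position: [0.5944, -0.1544, 0.0526]
tcp_rot: [3.14, -0.0, 1.361]
force: [0.3, -0.9, 0.4]
opening: 0.199
gripper_force: 0.0
```

Emit:
carry_out(
  deltas=[
    [[0, 0, 0], [1, 5, 0], 0.2],
    [[0, 0, 0], [1, 5, 0], 0.2],
    [[0, 0, 0], [1, 5, 0], 0.2],
    [[0, 0, 0], [1, 5, 0], 0.2],
    [[0, 0, 0], [2, 10, 0], 0.2],
    [[0, 0, 0], [2, 10, 0], 0.2],
    [[0, 0, 0], [2, 10, 0], 0.2],
    [[0, 0, 0], [3, 10, 0], 0.2],
    [[0, 0, 0], [2, 10, 0], 0.2],
    [[0, 0, 0], [2, 10, 0], 0.2],
    [[0, 0, 0], [2, 10, 0], 0.2],
    [[0, 0, 0], [2, 10, 0], 0.2],
  ],
)

```text
t: 4.05
position: [0.6148, -0.0532, 0.0514]
tcp_rot: [-3.141, 0.0, 1.361]
force: [-0.2, 0.0, 0.5]
opening: 0.202
gripper_force: 0.3
```

```bash
python3 - <<'E'
from h import *
for n in("wrist","scene"):
  c=ctrl.capture(n); save(c,n+"2.png")
  print("red",blobs(c,(0,130,60),(7,255,255),.061,40,(172,130,60),(180,255,255)))
E
```

```text
red [(np.int32(2900), array([310.8, 204.1]), array([ 0.6192, -0.0313,  0.061 ])), (np.int32(80), array([148.4, 361.8]), array([ 0.5048, -0.1057,  0.061 ]))]
red [(np.int32(101), array([279.7, 209.9]), array([ 0.505, -0.13 ,  0.061])), (np.int32(103), array([306. , 213.9]), array([ 0.5632, -0.0848,  0.061 ]))]
```

View pics/wrist2.png

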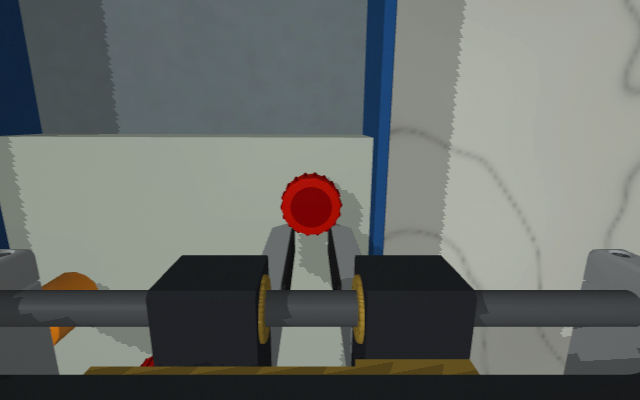

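The cap sits centred between the fingertips at (311,204), and the edge is ahead at v≈135. I'll continue the push.

Emit:
carry_out(
  deltas=[
    [[0, 0, 0], [2, 10, 0], 0.2],
    [[0, 0, 0], [2, 10, 0], 0.2],
    [[0, 0, 0], [2, 10, 0], 0.2],
    [[0, 0, 0], [2, 10, 0], 0.2],
    [[0, 0, 0], [2, 10, 0], 0.2],
    [[0, 0, 0], [2, 10, 0], 0.2],
    [[0, 0, 0], [0, 3, 0], 0.2],
    [[0, 0, 0], [0, 0, 0], 0.2],
    [[0, 0, 0], [0, 0, 20], 0.2],
    [[0, 0, 0], [0, 0, 40], 0.2],
    [[0, 0, 0], [0, 0, 0], 0.2],
  ],
)

```text
t: 5.07
position: [0.6293, 0.0074, 0.1171]
tcp_rot: [3.136, -0.002, 1.359]
force: [1.4, -0.9, 1.0]
opening: 0.2
gripper_force: 0.0
```

```bash
python3 - <<'E'
from h import *
print(ctrl.state()["position"])
for n in("wrist","scene"):
  c=ctrl.capture(n); save(c,n+"3.png")
  print("red",blobs(c,(0,130,40),(7,255,255),.061,40,(172,130,40),(180,255,255)))
E
```

```text
[0.6293195  0.00736336 0.11706171]
red [(np.int32(1169), array([308.9, 153. ]), array([0.6371, 0.0495, 0.061 ]))]
red [(np.int32(101), array([279.8, 209.9]), array([ 0.505 , -0.1297,  0.061 ])), (np.int32(101), array([306. , 213.8]), array([ 0.5631, -0.0846,  0.061 ])), (np.int32(80), array([357.4, 212.2]), array([0.6543, 0.023 , 0.061 ]))]
```

View pics/wrist3.png

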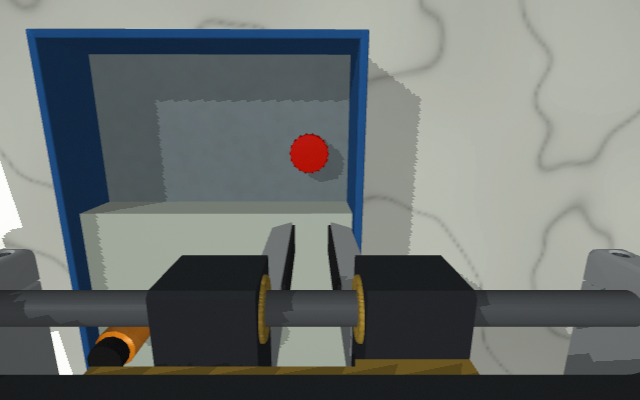

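Cap one is in the tray at (309,153). Next is the middle cap.

Emit:
carry_out(
  deltas=[
    [[0, 0, 0], [-15, -25, 0], 0.2],
    [[0, 0, 0], [-15, -25, 0], 0.2],
    [[0, 0, 0], [-15, -25, 0], 0.2],
    [[0, 0, 0], [-15, -25, 0], 0.2],
    [[0, 0, 0], [-15, -26, 0], 0.2],
    [[0, 0, 0], [0, 0, 0], 0.2],
    [[0, 0, 0], [0, 0, -20], 0.2],
    [[0, 0, 0], [0, 0, -25], 0.2],
    [[0, 0, 0], [0, 0, -12], 0.2],
    [[0, 0, 0], [0, 0, -3], 0.2],
    [[0, 0, 0], [0, 0, 0], 0.2],
    [[0, 0, 0], [0, 0, 0], 0.2],
  ],
)

```text
t: 6.17
position: [0.5518, -0.1176, 0.0519]
tcp_rot: [-3.142, 0.0, 1.36]
force: [0.0, -0.9, 0.7]
opening: 0.201
gripper_force: 0.0
```

Emit:
carry_out(
  deltas=[
    [[0, 0, 0], [1, 5, 0], 0.2],
    [[0, 0, 0], [1, 5, 0], 0.2],
    [[0, 0, 0], [1, 5, 0], 0.2],
    [[0, 0, 0], [1, 5, 0], 0.2],
    [[0, 0, 0], [2, 10, 0], 0.2],
    [[0, 0, 0], [2, 10, 0], 0.2],
    [[0, 0, 0], [2, 10, 0], 0.2],
    [[0, 0, 0], [3, 10, 0], 0.2],
    [[0, 0, 0], [2, 10, 0], 0.2],
    [[0, 0, 0], [2, 10, 0], 0.2],
    [[0, 0, 0], [2, 10, 0], 0.2],
    [[0, 0, 0], [2, 10, 0], 0.2],
  ],
)

```text
t: 7.17
position: [0.5728, -0.0162, 0.0514]
tcp_rot: [-3.142, 0.0, 1.361]
force: [0.7, 0.3, -0.4]
opening: 0.2
gripper_force: 0.2
```

```bash
python3 - <<'E'
from h import *
for n in("wrist","scene"):
  c=ctrl.capture(n); save(c,n+"4.png")
  print("red",blobs(c,(0,130,40),(7,255,255),.061,40,(172,130,40),(180,255,255)))
E
```

```text
red [(np.int32(2334), array([389.8, 106.8]), array([0.6256, 0.046 , 0.061 ])), (np.int32(2888), array([310.9, 204. ]), array([0.5772, 0.0058, 0.061 ]))]
red [(np.int32(102), array([279.8, 210. ]), array([ 0.5052, -0.1301,  0.061 ])), (np.int32(92), array([357.4, 211.5]), array([0.6528, 0.0244, 0.061 ]))]
```

The second cap is centred at the fingertips, at (311,204). I'll finish it and go behind the third.

Emit:
carry_out(
  deltas=[
    [[0, 0, 0], [2, 10, 0], 0.2],
    [[0, 0, 0], [2, 10, 0], 0.2],
    [[0, 0, 0], [2, 10, 0], 0.2],
    [[0, 0, 0], [1, 6, 0], 0.2],
    [[0, 0, 0], [0, 0, 0], 0.2],
    [[0, 0, 0], [0, 0, 20], 0.2],
    [[0, 0, 0], [0, 0, 40], 0.2],
    [[0, 0, 0], [0, 0, 0], 0.2],
  ],
)

```text
t: 7.93
position: [0.5823, 0.0178, 0.1166]
tcp_rot: [3.136, -0.002, 1.359]
force: [2.3, -0.1, 1.7]
opening: 0.202
gripper_force: 0.0
```

```bash
python3 - <<'E'
from h import *
print(ctrl.state()["position"])
for n in("wrist","scene"):
  c=ctrl.capture(n); save(c,n+"5.png")
  print("red",blobs(c,(0,130,40),(7,255,255),.061,40,(172,130,40),(180,255,255)))
E
```

```text
[0.58226522 0.01784563 0.11663416]
red [(np.int32(1181), array([308. , 152.4]), array([0.5895, 0.0606, 0.061 ])), (np.int32(1227), array([366.2, 153.3]), array([0.6295, 0.0513, 0.061 ]))]
red [(np.int32(98), array([348.8, 198.9]), array([0.6078, 0.0348, 0.061 ])), (np.int32(101), array([279.7, 210. ]), array([ 0.5051, -0.1302,  0.061 ])), (np.int32(93), array([357.3, 211.5]), array([0.6526, 0.0242, 0.061 ]))]
```

View pics/wrist5.png

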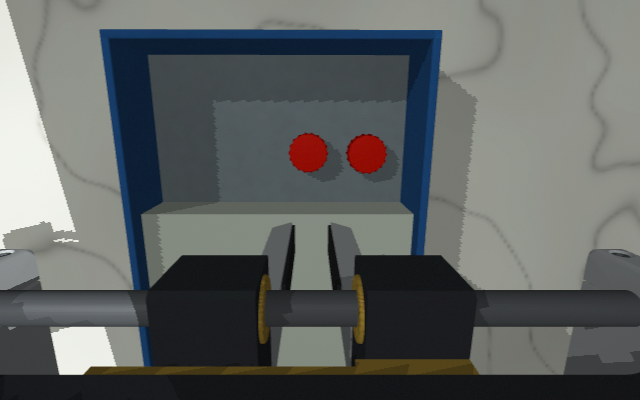

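Two caps are in the tray, at (308,152) and (366,153). Now the third.

Emit:
carry_out(
  deltas=[
    [[0, 0, 0], [-10, -22, 0], 0.2],
    [[0, 0, 0], [-15, -32, 0], 0.2],
    [[0, 0, 0], [-15, -32, 0], 0.2],
    [[0, 0, 0], [-15, -32, 0], 0.2],
    [[0, 0, 0], [-15, -32, 0], 0.2],
    [[0, 0, 0], [-16, -33, 0], 0.2],
    [[0, 0, 0], [0, 0, 0], 0.2],
    [[0, 0, 0], [0, 0, -20], 0.2],
    [[0, 0, 0], [0, 0, -25], 0.2],
    [[0, 0, 0], [0, 0, -12], 0.2],
    [[0, 0, 0], [0, 0, -3], 0.2],
    [[0, 0, 0], [0, 0, 0], 0.2],
  ],
)

```text
t: 9.03
position: [0.4928, -0.1644, 0.0506]
tcp_rot: [-3.139, 0.001, 1.36]
force: [0.2, -0.8, -0.4]
opening: 0.2
gripper_force: 0.0
```

Emit:
carry_out(
  deltas=[
    [[0, 0, 0], [1, 5, 0], 0.2],
    [[0, 0, 0], [1, 5, 0], 0.2],
    [[0, 0, 0], [1, 5, 0], 0.2],
    [[0, 0, 0], [1, 5, 0], 0.2],
    [[0, 0, 0], [2, 10, 0], 0.2],
    [[0, 0, 0], [2, 10, 0], 0.2],
    [[0, 0, 0], [2, 10, 0], 0.2],
  ],
)

```text
t: 9.62
position: [0.504, -0.1129, 0.0516]
tcp_rot: [3.141, -0.0, 1.361]
force: [0.1, -0.8, -0.1]
opening: 0.2
gripper_force: 0.3
```

```bash
python3 - <<'E'
from h import *
c=ctrl.capture("wrist"); save(c,"w6.png")
print("red",blobs(c,(0,130,40),(7,255,255),.061,40,(172,130,40),(180,255,255)))
E
```

```text
red [(np.int32(2889), array([310.8, 203.9]), array([ 0.5084, -0.0909,  0.061 ]))]
```

View pics/w6.png

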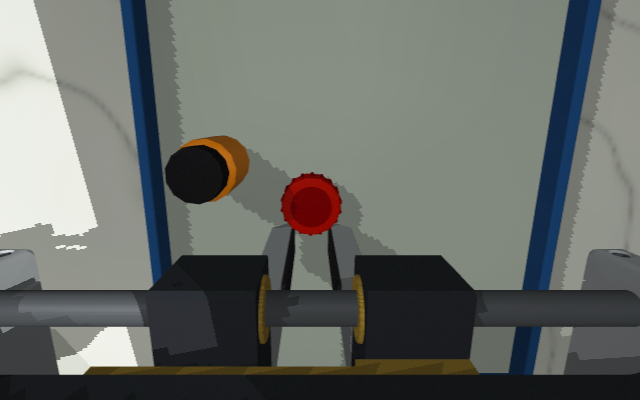

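The cap is centred at (311,204), and the vial is standing clear to the left at (205,170). I'll push on, drifting slightly away from the vial.

Emit:
carry_out(
  deltas=[
    [[0, 0, 0], [3, 9, 0], 0.2],
    [[0, 0, 0], [3, 9, 0], 0.2],
    [[0, 0, 0], [3, 9, 0], 0.2],
    [[0, 0, 0], [3, 9, 0], 0.2],
    [[0, 0, 0], [3, 9, 0], 0.2],
    [[0, 0, 0], [2, 10, 0], 0.2],
    [[0, 0, 0], [2, 10, 0], 0.2],
    [[0, 0, 0], [2, 10, 0], 0.2],
    [[0, 0, 0], [2, 10, 0], 0.2],
    [[0, 0, 0], [2, 10, 0], 0.2],
    [[0, 0, 0], [2, 10, 0], 0.2],
  ],
)

```text
t: 10.58
position: [0.5308, -0.0082, 0.0515]
tcp_rot: [-3.142, -0.0, 1.361]
force: [-0.0, 0.3, -1.1]
opening: 0.201
gripper_force: 0.1
```

```bash
python3 - <<'E'
from h import *
c=ctrl.capture("wrist"); p=ctrl.state()["position"]
print("red",blobs(c,(0,130,40),(7,255,255),.061,40,(172,130,40),(180,255,255)), (p[0]-.558)*.2124+(p[1]-.011)*.977)
E
```

```text
red [(np.int32(2316), array([379.9, 103.4]), array([0.5791, 0.0566, 0.061 ])), (np.int32(2557), array([457.5, 105.2]), array([0.6164, 0.0478, 0.061 ])), (np.int32(2894), array([310.8, 203.6]), array([0.5352, 0.0139, 0.061 ]))] -0.022445703946645676
```

Emit:
carry_out(
  deltas=[
    [[0, 0, 0], [2, 10, 0], 0.2],
    [[0, 0, 0], [2, 10, 0], 0.2],
    [[0, 0, 0], [2, 10, 0], 0.2],
    [[0, 0, 0], [1, 5, 0], 0.2],
    [[0, 0, 0], [0, 0, 0], 0.2],
    [[0, 0, 0], [0, 0, 20], 0.2],
    [[0, 0, 0], [0, 0, 40], 0.2],
    [[0, 0, 0], [0, 0, 40], 0.2],
    [[0, 0, 0], [0, 0, 40], 0.2],
    [[0, 0, 0], [0, 0, 0], 0.2],
    [[0, 0, 0], [0, 0, 0], 0.2],
    [[0, 0, 0], [0, 0, 0], 0.2],
  ],
)

```text
t: 11.63
position: [0.5374, 0.0257, 0.1912]
tcp_rot: [-3.141, -0.001, 1.361]
force: [-0.6, -0.1, -0.6]
opening: 0.201
gripper_force: 0.0
```

```bash
python3 - <<'E'
from h import *
c=ctrl.capture("scene")
print(blobs(c,(0,130,40),(7,255,255),.02,40,(172,130,40),(180,255,255)))
cv2.imwrite("pics/f.png",cv2.resize(c["color"][100:310,180:460,::-1],None,fx=2.8,fy=2.8))
E
```

```text
[(np.int32(94), array([340.6, 187.9]), array([0.5481, 0.0614, 0.02  ])), (np.int32(100), array([348.7, 198.9]), array([0.5912, 0.0529, 0.02  ])), (np.int32(91), array([357.2, 211.5]), array([0.6376, 0.0419, 0.02  ]))]
```

View pics/f.png

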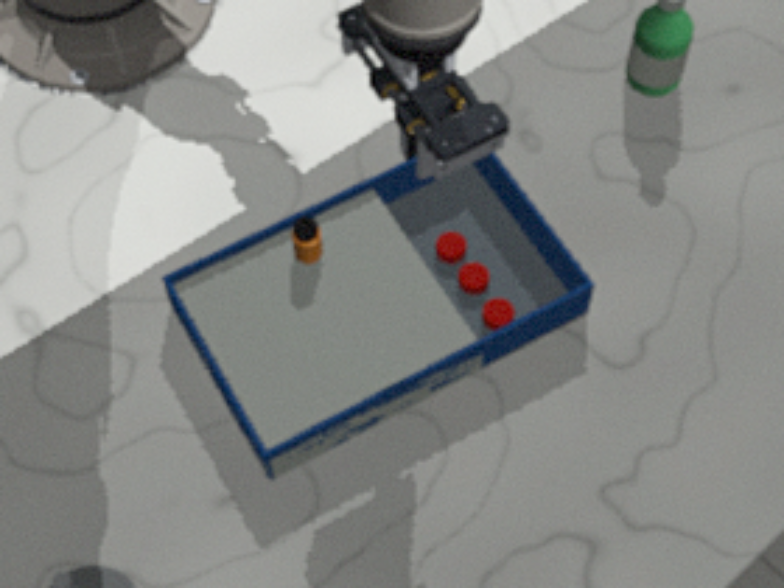

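All three caps lie in the tray, at (451,247), (473,278) and (498,313). The vial at (307,241) and the green bottle are still standing, and the arm is clear.

```bash
python3 -c "
from cell import ctrl
print(ctrl.close_job())"
```

```text
the job is handed in; nothing more can be done
None
```

All three caps were swept into the catch tray by pushing only; the final picture shows the vial and reagent bottle still standing, the funnel was never approached, and the job was handed in at about 12 s of the 48 s allowed.

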